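Open the dial padlock of the loan-binocular locker and hold it up

TASK

The flat bench locker is shut with a combination dial padlock that lies dial up in its hasp: turn the dial, click by click, until the long white pointer line on it clicks in at the black index bar beside the shackle, then pull the lock back so that the shackle slides all the way open. Unhook the open lock from the staple and lift it about 10 cm above the locker, dial still up, to show that it is off. Finish still holding the open lock there in the gripper, and leave the knob, eyepiece and cup where they are.

Things in the scene. Friction and masses are not known exactly. Their poses are not given: they have to be found in the camera images.
- locker: fixed grey steel bench locker, 250 x 320 x 110 mm high, hatch in its flat top; origin at the centre of its underside, z up, the -x long side faces the robot (yaw within 0.3 rad). A 3 mm hasp leaf lies on the top round the staple (locker x -40 to +50, y -32 to 8 mm); its 8 mm hinge barrel at x = 13 mm.
- hasp_plate (a point): point on the top of the 5 mm steel hasp plate on the locker where the lock's origin lies at the start (locker -68, 0, 115 mm). Plate: locker x -122 to -42, y -33 to 33 mm. Two guide lips (6 mm above the plate, 4 mm thick, centred at y = +-28.5 mm, x -108 to -42 mm) keep the lock from turning, 1.5 mm clear of its sides.
- staple (a point): top middle of the staple, a fixed upright arch of 5 mm steel wire on the locker's top at locker (-30, -12, 143.5) mm; its two feet stand +-11 mm from it along the locker's y; clear inside 17 mm wide, 31 mm high from the locker's top. The short leg of the shackle passes under it, one foot stands inside the shackle's loop.
- lock: loose steel dial padlock, 0.2 to 0.4 kg, lying dial up on the hasp plate, shackle through the staple. Body 54 (x) x 50 (y) x 24 (z) mm, origin at the centre of its underside, z up, +x towards the shackle, axes as the locker's at the start. Grip it from above across its 50 mm width (y), fingertips 8 mm or more above its underside to clear the lips; the dial rises to 42.5 mm.
- index (a point): black index bar, 5 x 3.5 mm, on the lock's top face beside the shackle, at lock (24, 0, 25) mm. The dial's pointer must stand at it before the shackle can slide.
- dial (a joint): turn of the dial (rad) about the lock's z through its origin, counterclockwise from above positive. Endless, 12 clicks a turn (every 0.524 rad, about 0.05 N m each; released near a click it settles in it). Pointer at the index: 0 or any whole turn (2 pi). Starts at a click 1 to 5.3 rad. Disc 40 mm across, top 28.5 mm above the lock's underside.
- dial_knob (a point): middle of the round fluted knob on the dial, to grip from above at any yaw: 22 mm diameter, from 28.5 to 42.5 mm above the lock's underside, on the dial's axis (this point at 35.5 mm).
- pointer (a point): outer end of the long white pointer line on the dial, 18 mm from the dial's axis, 29 mm above the lock's underside; at the index it is at lock y = 0, x = +18 mm. A white line on the top of the knob, from its centre outward, points the same way; the other eleven marks are short and thin.
- shackle (a joint): how far the shackle has slid out of the lock (m): 0 shut, 0.024 at its stop, fully open; about 3 N of friction, stays where left; blocked unless the dial is at the index. Pull the lock body towards its own -x: the bow is caught by the staple after 7 mm, and after 31 mm in all the shackle is at its stop.
- bow (a point): crown of the U-shaped shackle: 7 mm round bar, legs at lock y = -12 (short) and +12 mm (long, stays in the body), 12 mm above the lock's underside; shut, the crown's centre line is at lock x = 51 mm.
- short_leg (a point): free end of the shackle's short leg; shut, it is inside the body (lock 19, -12, 12 mm). Fully open it stands 16 mm off the body's front. To unhook, then push the lock forward (+x) until the staple is in that gap, about 4 (0 to 8) mm further forward than it lay at the start, and lift straight up.
- focus_knob: loose aluminium focusing knob, 30 mm diameter, 22 mm high, standing on the back part of the locker's top; origin at the centre of its underside. Leave alone.
- eyepiece: loose anodised eyepiece, 42 mm diameter, 48 mm high, standing on the worktop by the locker's +y end; origin at the centre of its underside. Leave alone.
- parts_cup: loose grey plastic parts cup, 68 mm diameter, 60 mm high, standing on the worktop by the locker's -y end; origin at the centre of its underside. Leave alone.
Things that resemble listed ones, but are neither listed nor needed, are in the scene too. What is shaped like the lock but orange is not meant.

How it is judged:
On the way, in this order (a step that is already met when the one before it is completed fails the run):
1. the dial's pointer has clicked in at the index, the shackle still shut (x of pointer in the frame of lock above 0.01 m and y of pointer in the frame of lock between -0.0022 and 0.0022 m and value of joint shackle below 0.004 m), for 0.2 s.
2. the shackle is pulled fully open (value of joint shackle above 0.02 m), for 0.2 s.
At the end, for the whole second after the job is handed in: The lock is held still in the gripper, off the staple, its underside more than 65 mm above the hasp plate (over 0.18 m above the worktop), dial up within 20 degrees, shackle out at least 15 mm, touching nothing of the locker (height (world z) of lock above 0.18 m and angle between lock's own z axis and vertical below 0.35 rad and value of joint shackle above 0.015 m and contact force between the fingers and lock above 2 N and contact force between lock and locker below 0.1 N and linear speed of lock below 0.03 m/s); the arm keeps its last pose, push and grip.
It fails at once if the focusing knob was moved by more than 15 mm (distance of focus_knob from where it was at the start of the episode above 0.015 m).
It fails at once if the eyepiece was moved by more than 15 mm (distance of eyepiece from where it was at the start of the episode above 0.015 m).
It fails at once if the parts cup was moved by more than 15 mm (distance of parts_cup from where it was at the start of the episode above 0.015 m).
It also fails if it takes over 64 s, if anything falls off the work surface, if the arm or the gripper's body presses on something with over 40 N, if the wrist force passes 120 N, or if a joint passes its speed limit or range.

ROBOT

A 6-joint arm with a two-finger parallel gripper is mounted at the origin on the work surface. World frame = base frame: x ahead of the robot, y to its left, z up, the work surface at z = 0. Lengths are in m, angles in rad, forces in N, time in s.
With the tool pointing down it reaches from about 0.425 to 0.95 m from the base axis. Payload 14.7 kg.
Tool frame: the origin (TCP) lies midway between the tips of the shut fingers; the grasp point (between the pads) lies 19 mm behind it (robot.pinch_z is the distance from the TCP to the grasp point, in m); z points along the fingers, y is the line along which they close (so a half turn about z gives the same grasp; the last joint's range is limited). The gripper opens to 85 mm and grips with 20 to 120 N. Pads are 22 mm wide; open, the fingers measure 114 mm over their backs; the gripper's body (76 mm by 85 mm) begins 54 mm behind the grasp point. The pads swing forward as they close: fully open they stand 13 mm farther back than shut.
Start: joints at [-1.169, 0.48, 1.596, -0, 1.065, -0.047], TCP at [0.282, -0.586, 0.231] pointing down, gripper open.
Joint ranges: [-2.75, 2.75], [-0.82, 2.05], [0.23, 2.67], [-1.56, 4.7], [0.09, 2.69], [-2.92, 2.92]. Speed limits (rad/s): [1.89, 1.89, 2.39, 3.01, 3.01, 3.01].

INTERFACE

Orientations are given as [roll, pitch, yaw] about the fixed x, y, z axes, in that order (R = Rz(yaw) Ry(pitch) Rx(roll)).
In Python, from workcell import robot, vision gives the robot as it stands. The module is installed in compiled form; this text tells all that it offers.
- The arm moves only by the tool servo_tool, never from a script. Its arguments are lists of equal length, an entry for each row: "rotation": the turn, a rotation vector about the tool's x, y, z in shares of 180 degrees (1.0 is 180 degrees), a list of three; "slide": the shift along the tool's x, y, z in shares of 800 mm (1.0 is 800 mm), a list of three; "grip": the opening, from 0 (shut) to 1 (fully open). In form: {"rotation": [[wx, wy, wz], ...], "slide": [[tx, ty, tz], ...], "grip": [grip, ...]}. A call has 1 to 8 rows; each row is the pose to reach, as a shift and turn from the pose commanded when the call began, along the tool's axes at that moment; what a row does not reach only later rows make up. A row lasts 1/12 s, in which the tool goes at most 41.7 mm and 7.16 degrees, less where a joint would pass 70% of its speed; a pose out of reach is approached as far as the arm can. A call with a gripper value outside its range is refused whole. The fingers move at their own pace and stop on an object; "force" is the grip in N (left out, the last holds). Time passes only in rows, so rows that repeat a pose let the fingers close. It gives the time, the measured TCP pose, the force, the opening and the grip force at its end, in the units of the state.
- robot.read_state(): the state, without advancing time (a new reading comes with each control period).
- vision.camera(name): name is "side" or "top" or "wrist"; returns a dict with "pixels" (420x560x3 uint8, red, green, blue), "vfov" (degrees; the focal length in pixels is half the picture's height over the tangent of half this angle, whatever the lens; pixels are square), "cx", "cy" (the principal point, pixels), "view" (4x4, takes a point from world to camera coordinates). Camera axes: x right, y down, z forward; pixel columns grow to the right and rows downward; lengths in m; the calibration is good to about 2 mm. A picture is of the moment at which its call begins. There is no depth.
- robot.job_done(): hands the job in; it is judged then, once.
The state is a dict: "time": time; "q": joint angles; "dq": joint speeds; "effort": joint torques, N m; "tool_pos": TCP position; "ee_rot": TCP orientation; "force": force on the tool from outside, world axes, zero at the start; "wrist_torque": the same for the moment, N m; "finger_gap": finger opening in m; "finger_force": force on a finger pad.
Only numpy, scipy, OpenCV 4.12 (cv2) and the standard library are available. Lean on these libraries where they do the work, as an engineer would, in place of code of your own. Each camera call takes 0.05 s, during which the arm holds its last target. There are 200 camera calls.

## Working session

There is one attempt and no reset: what is moved stays moved. The work goes in short steps, Python scripts to look and compute and a tool call to move; the robot and the scene stay as the last step left them, time stands still between calls to the robot, and variables do not carry over. Pictures are saved under pics/ and viewed, at most 10 in all, crops included, and the job is handed in when it is done.

Besides the shell and the picture viewer there is one more tool, called after "Emit:" as a command line: name --argument value ..., lists and objects as JSON in quotes. servo_tool: Moves the arm, as the interface text tells. Its arguments: {"type":"object","properties":{"rotation":{"type":"array","items":{"type":"array","items":{"type":"number"}}},"slide":{"type":"array","items":{"type":"array","items":{"type":"number"}}},"grip":{"type":"array","items":{"type":"number"}},"force":{"type":"number"}},"required":["rotation","slide","grip"]}

```bash
mkdir -p pics; cat > h.py <<'E'
import numpy as np, cv2
from workcell import robot, vision
def snap(n,f):
    c=vision.camera(n); cv2.imwrite(f'pics/{f}.png',cv2.cvtColor(c['pixels'],cv2.COLOR_RGB2BGR))
    np.savez(f'pics/{f}.npz',**{k:c[k] for k in('vfov','cx','cy','view')}); return c
def load(f): return dict(np.load(f'pics/{f}.npz'))
def foc(c): return 210/np.tan(np.radians(c['vfov'])/2)
def proj(c,p):
    p=np.atleast_2d(p); q=p@c['view'][:3,:3].T+c['view'][:3,3]; f=foc(c)
    return np.c_[f*q[:,0]/q[:,2]+c['cx'],f*q[:,1]/q[:,2]+c['cy']]
def onz(c,u,v,z):
    R,t=c['view'][:3,:3],c['view'][:3,3]; o=-R.T@t; d=R.T@np.array([(u-c['cx'])/foc(c),(v-c['cy'])/foc(c),1])
    return o+d*(z-o[2])/d[2]
E
python3 - <<'E'
from h import *
a=snap('top','t0');b=snap('side','s0')
im=np.vstack([cv2.imread('pics/t0.png'),cv2.imread('pics/s0.png')])
cv2.imwrite('pics/both.png',np.hstack([cv2.resize(cv2.imread('pics/t0.png'),(400,300)),cv2.resize(cv2.imread('pics/s0.png'),(400,300))]))
print(robot.read_state())
E
```

```text
{'time': 0.1, 'q': array([-1.16858024e+00,  4.80749116e-01,  1.59680073e+00, -1.13754862e-05,
        1.06508516e+00, -4.65710299e-02]), 'dq': array([ 0.00145359, -0.00179654, -0.0020201 ,  0.0012169 , -0.00150161,
       -0.00080689]), 'effort': array([-2.30109026e-04, -9.52258801e+01, -4.31040323e+01, -8.37851644e-05,
        5.35112529e-03, -2.76799580e-05]), 'tool_pos': array([ 0.28191039, -0.58528919,  0.23075332]), 'ee_rot': array([-3.14055096e+00, -3.85911286e-05,  4.48792608e-01]), 'force': array([ 0.64542443,  0.46079071, -0.44058949]), 'wrist_torque': array([0.0151943 , 0.02579391, 0.01222189]), 'finger_force': 0.0, 'finger_gap': 0.08557282931878053}
```

View pics/t0.png

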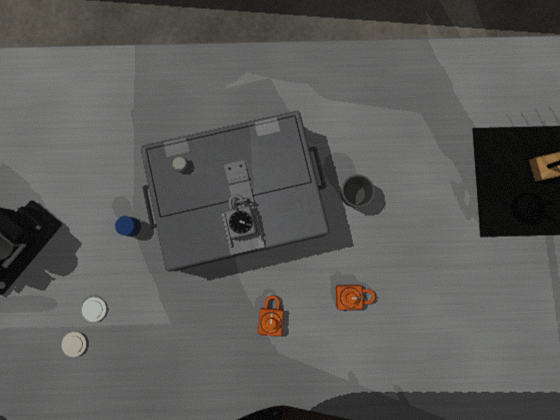

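View pics/s0.png

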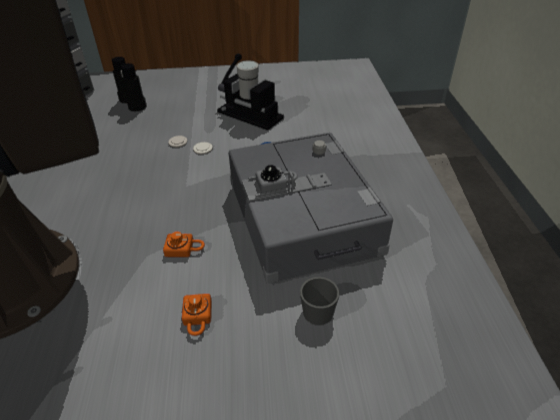

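The top picture shows the grey locker (corners about (142,147), (299,112), (327,235), (167,270)). The steel dial lock is in its hasp at (241,222). The two orange locks at (271,320) and (350,297) are decoys, so I'll confirm the lock in an enlarged crop.

```bash
python3 - <<'E'
from h import *
im=cv2.imread('pics/t0.png'); c=load('t0')
cv2.imwrite('pics/c1.png',cv2.resize(im[180:260,200:285],(680,640)[:2],interpolation=cv2.INTER_CUBIC)[:600])
for u,v in [(142,147),(299,112),(327,235),(167,270)]: print(onz(c,u,v,.11).round(4))
print(foc(c),c['view'].round(3))
E
```

```text
[0.685 0.291 0.11 ]
[ 0.7477 -0.015   0.11  ]
[ 0.506 -0.061  0.11 ]
[0.4478 0.2425 0.11  ]
463.610957183611 [[-0.025 -1.     0.007  0.044]
 [-0.994  0.024 -0.109  0.569]
 [ 0.108 -0.009 -0.994  0.935]
 [ 0.     0.     0.     1.   ]]
```

View pics/c1.png

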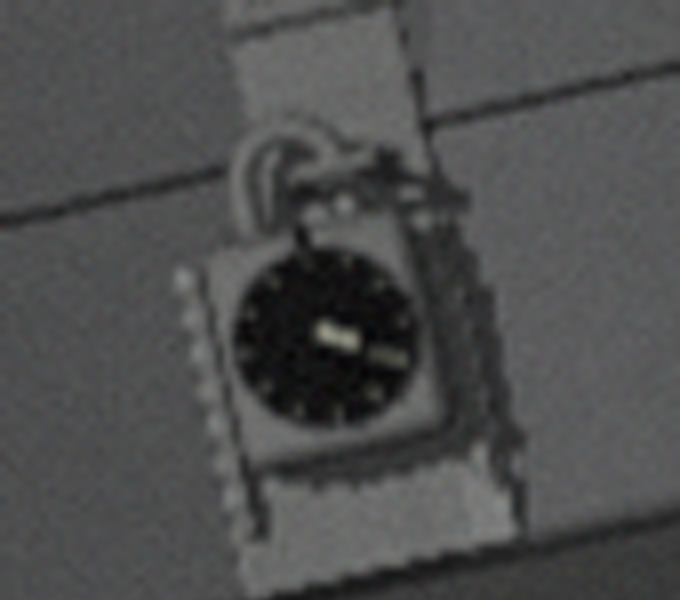

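The crop confirms it. The steel-bodied lock with the black dial has its shackle in the staple at (241,222), and unlike the decoys it isn't orange. The index is at crop (303,238), the dial centre at (327,337) and the pointer end at (400,357). The pointer is therefore about 120° clockwise of the index.

```bash
cat >> h.py <<'E'
def go(x,y,z,yaw):
    from scipy.spatial.transform import Rotation as Ro
    s=robot.read_state(); R=Ro.from_euler('xyz',s['ee_rot']); T=Ro.from_euler('xyz',[np.pi,0,yaw])
    print('slide',(R.inv().apply(np.array([x,y,z])-s['tool_pos'])*1000).round(1),'rot',np.degrees((R.inv()*T).as_rotvec()).round(2),'t',round(s['time'],2))
E
python3 - <<'E'
from h import *
c=load('t0'); print(onz(c,240.9,222.1,.1435),onz(c,237.9,209.7,.14))
go(.53,.101,.25,1.242)
E
```

```text
[0.53202017 0.09971795 0.1435    ] [0.55535641 0.10512289 0.14      ]
slide [ 521.3 -510.7  -18.7] rot [-6.000e-02 -3.000e-02 -4.545e+01] t 0.1
```

The manual's scale: shifts go in shares of 800 mm and turns go in shares of 180 degrees. Converting my numbers, 224 mm / 800 = 0.28, -216 mm / 800 = -0.27, -45 degrees / 180 = -0.25.

Emit:
servo_tool --rotation '[[0,0,-0.0833],[0,0,-0.1667],[0,0,-0.25],[0,0,-0.25],[0,0,-0.25],[0,0,-0.25],[0,0,-0.25],[0,0,-0.25]]' --slide '[[0.035,-0.0338,-0.0225],[0.07,-0.0675,-0.0225],[0.105,-0.1013,-0.0225],[0.14,-0.135,-0.0225],[0.175,-0.1688,-0.0225],[0.21,-0.2025,-0.0225],[0.245,-0.2363,-0.0225],[0.28,-0.27,-0.0225]]' --grip '[1,1,1,1,1,1,1,1]'

```text
time: 0.77
tool_pos: [0.3902, -0.292, 0.2492]
ee_rot: [-3.141, -0.0, 1.237]
force: [1.2, 0.9, 0.5]
finger_gap: 0.0852
finger_force: 0.0
```

```bash
python3 -c "
from h import *
go(.53,.101,.25,1.242)"
```

```text
slide [417.1   3.4  -0.8] rot [-0.01 -0.01 -0.28] t 0.77
```

In the tool's units: 320 mm / 800 = 0.4, 280 mm / 800 = 0.35.

Emit:
servo_tool --rotation '[[0,0,0],[0,0,0],[0,0,0],[0,0,0],[0,0,0],[0,0,0],[0,0,0],[0,0,0]]' --slide '[[0.05,0,0],[0.1,0,0],[0.15,0.0013,0],[0.2,0.0025,0],[0.25,0.0025,0],[0.3,0.0025,0],[0.35,0.0038,0],[0.4,0.0038,0]]' --grip '[1,1,1,1,1,1,1,1]'

```text
time: 1.43
tool_pos: [0.4989, 0.0093, 0.2493]
ee_rot: [-3.142, 0.0, 1.234]
force: [1.7, -1.4, 0.7]
finger_gap: 0.0859
finger_force: 0.0
```

In the tool's units: 97 mm / 800 = 0.1213, 90 mm / 800 = 0.1125.

Emit:
servo_tool --rotation '[[0,0,0],[0,0,0],[0,0,0],[0,0,0],[0,0,0],[0,0,0],[0,0,0]]' --slide '[[0.0313,0,0],[0.0625,0,0],[0.0938,0,0],[0.1125,0,0],[0.1213,0,0],[0.1213,0,0],[0.1213,0,0]]' --grip '[0.6,0.6,0.6,0.6,0.6,0.6,0.6]'

```text
time: 2.02
tool_pos: [0.5303, 0.0984, 0.2491]
ee_rot: [-3.141, 0.001, 1.235]
force: [0.3, 0.1, 0.0]
finger_gap: 0.051
finger_force: 0.0
```

```bash
python3 -c "
from h import *
c=snap('wrist','w0');s=robot.read_state();print(s['tool_pos'],s['ee_rot'],s['finger_gap'])
print(proj(c,[[.532,.0997,.1435],[.53,.101,.1575]]),foc(c))"
```

```text
[0.53025973 0.09801172 0.24912778] [-3.14113725e+00  5.04466389e-04  1.23405625e+00] 0.05076676707333405
[[278.90360569 204.66410409]
 [276.14151015 209.17231257]] 296.7046712986335
```

View pics/w0.png

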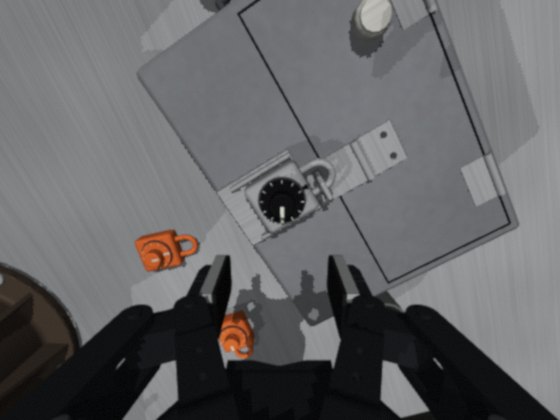

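The wrist view shows the lock dial at about (282,200), between the fingers' axis and the locker. The pointer points straight down to (282,214). I'll take an enlarged crop to refine the pose.

```bash
python3 - <<'E'
from h import *
im=cv2.imread('pics/w0.png')
cv2.imwrite('pics/c2.png',cv2.resize(im[140:260,210:350],(700,600),interpolation=cv2.INTER_CUBIC))
E
```

```text
(no output)
```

View pics/c2.png

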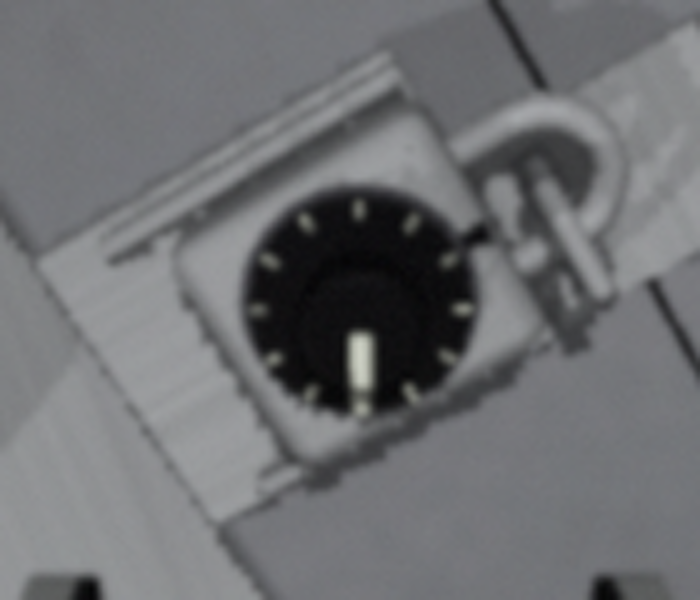

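```bash
python3 - <<'E'
from h import *
from scipy.optimize import least_squares
t=load('t0');w=load('w0')
L=np.array([[.125,.16,.11],[.125,-.16,.11],[-.125,-.16,.11],[-.125,.16,.11],[-.068,0,.1435],[-.044,0,.14]])
tp=np.array([(142,147),(299,112),(327,235),(167,270),(240.9,222.1),(237.9,209.7)])
W=np.array([[-.125,.16,.11],[.125,-.16,.11],[-.068,0,.1435],[-.044,0,.14],[-.122,.033,.115],[-.122,-.033,.115]])
wp=np.array([(138,74),(516,226),(282.2,200),(305,187.6),(217.6,192),(254,244.5)])
def P(q,A): 
    c,s=np.cos(q[2]),np.sin(q[2]); return A@np.array([[c,s,0],[-s,c,0],[0,0,1]])+[q[0],q[1],0]
ft=lambda q:(proj(t,P(q,L))-tp).ravel()
fw=lambda q:(proj(w,P(q,W))-wp).ravel()
for f in(ft,fw,lambda q:np.r_[ft(q),fw(q)]):
    r=least_squares(f,[.597,.114,.2]);print(r.x.round(4),P(r.x,L[4:5]).round(4),r.fun.round(1))
E
```

```text
[0.5975 0.114  0.1961] [[0.5308 0.1007 0.1435]] [-2.2 -1.9  1.8 -1.8  3.3 -0.1 -2.2  2.2 -0.5  0.7 -0.1  0.5]
[0.6025 0.114  0.1966] [[0.5358 0.1007 0.1435]] [-6.1 -3.5  7.5  3.6  0.4  2.3  1.3  0.1 -1.   0.4 -1.1  1.5]
[0.6015 0.114  0.197 ] [[0.5348 0.1007 0.1435]] [-2.2 -3.8  1.6 -3.8  3.3 -2.3 -2.1  0.1 -0.6 -1.5 -0.2 -1.6 -7.2 -3.
  6.6  3.8 -0.6  2.6  0.2  0.5 -1.9  0.8 -1.9  1.8]
```

```bash
python3 - <<'E'
from h import *
t=load('t0');w=load('w0')
d=onz(w,282.2,200,.1435);i=onz(w,305,187.6,.14);print(d,i,np.arctan2(*(i-d)[1::-1]))
print(onz(t,240.9,222.1,.1435), np.linalg.norm((i-d)[:2]))
for a in ((217.6,192),(254,244.5)): print(onz(w,*a,.115))
R=w['view'];print(-R[:3,:3].T@R[:3,3])
im=cv2.imread('pics/s0.png')
cv2.imwrite('pics/c3.png',cv2.resize(im[145:215,225:345],(800,467),interpolation=cv2.INTER_CUBIC))
E
```

```text
[0.53612078 0.10278573 0.1435    ] [0.55827625 0.10589074 0.14      ] 0.13923940721308797
[0.53202017 0.09971795 0.1435    ] 0.022371990420778545
[0.47747989 0.12261298 0.115     ]
[0.49087063 0.05901451 0.115     ]
[0.55788702 0.17502624 0.39109762]
```

View pics/c3.png

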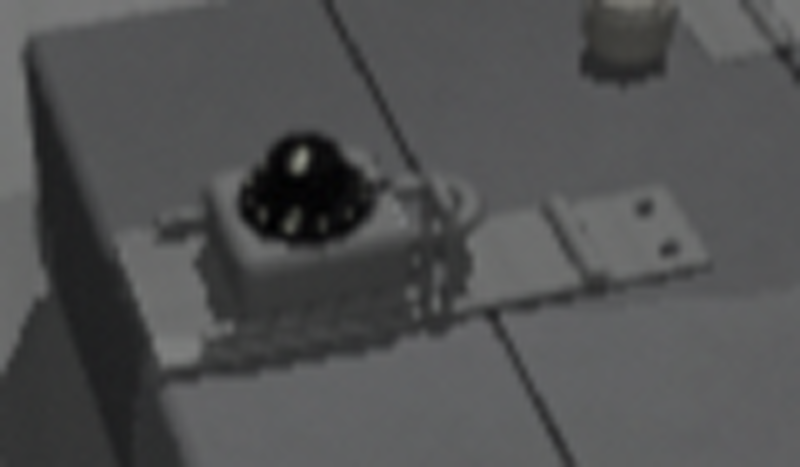

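The side crop shows the steel lock with its disc centre near crop (309,200), which is image (271.4,175).

```bash
python3 - <<'E'
from h import *
s=load('s0'); print(onz(s,271.35,175,.1435)); print(proj(s,[[.532,.0997,.1435],[.536,.1028,.1435],[.534,.101,.1435]]))
R=s['view'];print(-R[:3,:3].T@R[:3,3])
go(.534,.1012,.2,1.242)
E
```

```text
[0.53529843 0.09345076 0.1435    ]
[[269.45094711 173.19399328]
 [271.35931014 172.12345117]
 [270.41550879 172.73390892]]
[ 0.49750841 -0.61581698  0.68327027]
slide [ 4.3  2.5 49.1] rot [-0.03  0.03 -0.46] t 2.07
```

In the tool's units: 60 mm / 800 = 0.075, 50 mm / 800 = 0.0625.

Emit:
servo_tool --rotation '[[0,0,0],[0,0,0],[0,0,0],[0,0,0]]' --slide '[[0.0025,0.0013,0.0313],[0.005,0.0025,0.0625],[0.005,0.0025,0.075],[0.005,0.0025,0.075]]' --grip '[0.6,0.6,0.6,0.6]'

```text
time: 2.4
tool_pos: [0.5322, 0.1008, 0.1873]
ee_rot: [-3.138, 0.002, 1.233]
force: [-1.2, 0.0, 0.3]
finger_gap: 0.0512
finger_force: 0.0
```

```bash
cat > disc.py <<'E'
from h import *
import sys
w=snap('wrist',sys.argv[1]); g=cv2.cvtColor(w['pixels'],cv2.COLOR_RGB2GRAY)
p=proj(w,[[.5345,.101,.1435]])[0]
m=(cv2.GaussianBlur(cv2.morphologyEx(g,cv2.MORPH_CLOSE,np.ones((1,1))),(3,3),0)<50).astype(np.uint8)
m=cv2.morphologyEx(m,cv2.MORPH_OPEN,np.ones((7,7)))
n,l,st,ce=cv2.connectedComponentsWithStats(m)
k=min(range(1,n),key=lambda i:np.hypot(*(ce[i]-p))+(1e3 if st[i,4]<200 else 0))
cn=max(cv2.findContours((l==k).astype(np.uint8),0,2)[0],key=len); e=cv2.fitEllipse(cv2.convexHull(cn))
print(p,ce[k],st[k],e,onz(w,*e[0],.1435))
s=robot.read_state();print(s['tool_pos'],s['ee_rot'])
E
python3 disc.py w1
```

```text
[280.56755064 233.49570731] [281.27122877 229.33016983] [ 253  204   57   52 2002] ((281.26373291015625, 229.83856201171875), (54.4655876159668, 56.99615478515625), 84.21723175048828) [0.53583032 0.1033841  0.1435    ]
[0.53307801 0.10102374 0.18876596] [-3.13949669e+00  1.14808289e-03  1.23333045e+00]
```

```bash
python3 -c "
from h import *
go(.5345,.1015,.1455,1.242)"
```

```text
slide [ 1.   1.3 43.3] rot [-0.12  0.07 -0.5 ] t 2.45
```

In the tool's units: 42.5 mm / 800 = 0.0531, 1.3 mm / 800 = 0.0016, -0.5 degrees / 180 = -0.0028.

Emit:
servo_tool --rotation '[[0,0,-0.0028],[0,0,-0.0028],[0,0,-0.0028],[0,0,-0.0028],[0,0,-0.0028]]' --slide '[[0.0006,0.0013,0.0188],[0.0013,0.0016,0.0363],[0.0013,0.0016,0.0475],[0.0013,0.0016,0.0531],[0.0013,0.0016,0.0531]]' --grip '[0.5,0.5,0.5,0.5,0.5]'

```text
time: 2.87
tool_pos: [0.5353, 0.1022, 0.1467]
ee_rot: [-3.141, 0.0, 1.243]
force: [-0.9, -0.0, -0.8]
finger_gap: 0.0426
finger_force: 0.0
```

Emit:
servo_tool --rotation '[[0,0,0],[0,0,0],[0,0,0],[0,0,0],[0,0,0],[0,0,0]]' --slide '[[0,0,0],[0,0,0],[0,0,0],[0,0,0],[0,0,0],[0,0,0]]' --grip '[0.15,0.15,0.15,0.15,0.15,0.15]' --force 25

```text
time: 3.37
tool_pos: [0.5357, 0.1024, 0.1475]
ee_rot: [3.141, -0.0, 1.243]
force: [-3.2, -1.1, 7.0]
finger_gap: 0.0199
finger_force: 24.7
```

In the tool's units: -0.5 mm / 800 = -0.0006, -30 degrees / 180 = -0.1667.

Emit:
servo_tool --rotation '[[0,0,-0.0278],[0,0,-0.0556],[0,0,-0.0833],[0,0,-0.1111],[0,0,-0.1389],[0,0,-0.1667],[0,0,-0.1667],[0,0,-0.1667]]' --slide '[[0,0,-0.0006],[0,0,-0.0006],[0,0,-0.0006],[0,0,-0.0006],[0,0,-0.0006],[0,0,-0.0006],[0,0,-0.0006],[0,0,-0.0006]]' --grip '[0.15,0.15,0.15,0.15,0.15,0.15,0.15,0.15]' --force 30

```text
time: 4.03
tool_pos: [0.5353, 0.1024, 0.1476]
ee_rot: [-3.141, -0.0, 1.764]
force: [-3.6, 0.0, 5.8]
finger_gap: 0.0197
finger_force: 30.0
```

In the tool's units: -30 degrees / 180 = -0.1667.

Emit:
servo_tool --rotation '[[0,0,-0.0278],[0,0,-0.0556],[0,0,-0.0833],[0,0,-0.1111],[0,0,-0.1389],[0,0,-0.1667],[0,0,-0.1667],[0,0,-0.1667]]' --slide '[[0,0,0],[0,0,0],[0,0,0],[0,0,0],[0,0,0],[0,0,0],[0,0,0],[0,0,0]]' --grip '[0.15,0.15,0.15,0.15,0.15,0.15,0.15,0.15]'

```text
time: 4.7
tool_pos: [0.5349, 0.1023, 0.1476]
ee_rot: [-3.141, -0.0, 2.287]
force: [-6.0, -1.9, 8.5]
finger_gap: 0.0198
finger_force: 30.2
```

```bash
python3 - <<'E'
from h import *
s=robot.read_state();print(s)
w=snap('wrist','w2');im=cv2.imread('pics/w2.png');p=proj(w,[[.5345,.1015,.1435]])[0];print(p)
x,y=p.astype(int);cv2.imwrite('pics/c4.png',cv2.resize(im[max(y-75,0):y+75,x-100:x+100],(800,600),interpolation=cv2.INTER_CUBIC))
E
```

```text
{'time': 4.7, 'q': array([ 1.33362080e-01,  4.39017026e-01,  1.92074271e+00, -2.01845041e-04,
        7.82689328e-01, -5.83086515e-01]), 'dq': array([ 0.000618  , -0.00012997, -0.00051983,  0.00152062, -0.00016617,
        0.01923708]), 'effort': array([  0.35528541, -77.70890951, -35.44015646,   0.29141201,
        -2.29441077,  -0.7392234 ]), 'tool_pos': array([0.53490588, 0.10228019, 0.14759504]), 'ee_rot': array([-3.14079944e+00, -3.52830465e-04,  2.28738796e+00]), 'force': array([-5.95771982, -1.90379864,  8.45449767]), 'wrist_torque': array([-0.27458414,  1.0474258 ,  0.11929311]), 'finger_force': 30.245239027426578, 'finger_gap': 0.019810885904037134}
[276.33853831 262.74905323]
```

View pics/c4.png

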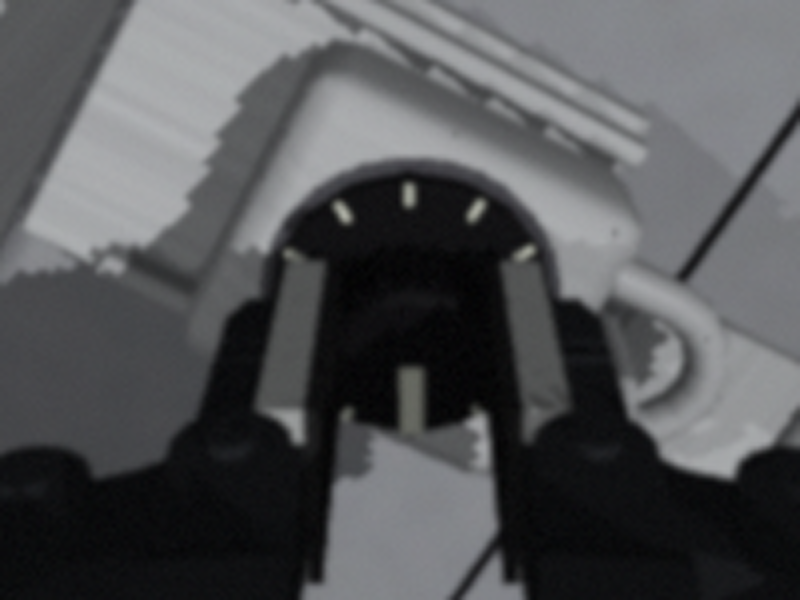

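The crop shows the knob held squarely between the pads. The pointer, at crop (411,400), has turned with the gripper, so I'll continue with the remaining two clicks.

In the tool's units: -30 degrees / 180 = -0.1667.

Emit:
servo_tool --rotation '[[0,0,-0.0278],[0,0,-0.0556],[0,0,-0.0833],[0,0,-0.1111],[0,0,-0.1389],[0,0,-0.1667],[0,0,-0.1667],[0,0,-0.1667]]' --slide '[[0,0,0],[0,0,0],[0,0,0],[0,0,0],[0,0,0],[0,0,0],[0,0,0],[0,0,0]]' --grip '[0.15,0.15,0.15,0.15,0.15,0.15,0.15,0.15]'

```text
time: 5.42
tool_pos: [0.5347, 0.102, 0.1476]
ee_rot: [-3.141, -0.001, 2.811]
force: [-6.9, -4.4, 10.6]
finger_gap: 0.0195
finger_force: 30.4
```

In the tool's units: -30 degrees / 180 = -0.1667.

Emit:
servo_tool --rotation '[[0,0,-0.0278],[0,0,-0.0556],[0,0,-0.0833],[0,0,-0.1111],[0,0,-0.1389],[0,0,-0.1667],[0,0,-0.1667],[0,0,-0.1667]]' --slide '[[0,0,0],[0,0,0],[0,0,0],[0,0,0],[0,0,0],[0,0,0],[0,0,0],[0,0,0]]' --grip '[0.15,0.15,0.15,0.15,0.15,0.15,0.15,0.15]'

```text
time: 6.08
tool_pos: [0.5348, 0.1019, 0.1477]
ee_rot: [-3.141, -0.001, -2.949]
force: [-6.8, -6.5, 12.0]
finger_gap: 0.0197
finger_force: 30.4
```

Emit:
servo_tool --rotation '[[0,0,0],[0,0,0],[0,0,0],[0,0,0],[0,0,0],[0,0,0],[0,0,0],[0,0,0]]' --slide '[[0,0,0],[0,0,0],[0,0,0],[0,0,-0.0125],[0,0,-0.0313],[0,0,-0.05],[0,0,-0.0563],[0,0,-0.0563]]' --grip '[0.8,0.8,0.8,0.8,0.8,0.8,0.8,0.8]'

```text
time: 6.75
tool_pos: [0.5365, 0.1026, 0.1939]
ee_rot: [-3.141, 0.003, -2.946]
force: [-0.1, -0.9, -0.3]
finger_gap: 0.0682
finger_force: 0.0
```

```bash
python3 disc.py w3; python3 - <<'E'
from h import *
w=load('w3');im=cv2.imread('pics/w3.png');p=proj(w,[[.5345,.1015,.1435]])[0]
x,y=p.astype(int);y=max(y,75);cv2.imwrite('pics/c5.png',cv2.resize(im[y-75:y+75,x-100:x+100],(800,600),interpolation=cv2.INTER_CUBIC))
print(x,y)
E
```

```text
[277.72962317 226.4833556 ] [277.26059322 224.14512712] [ 250  200   55   48 1888] ((277.3864440917969, 224.37939453125), (50.39255142211914, 55.839778900146484), 92.08558654785156) [0.53299355 0.10045937 0.1435    ]
[0.53590336 0.10253932 0.19295131] [-3.14153355e+00  1.56953092e-03 -2.94615247e+00]
278 226
```

View pics/c5.png

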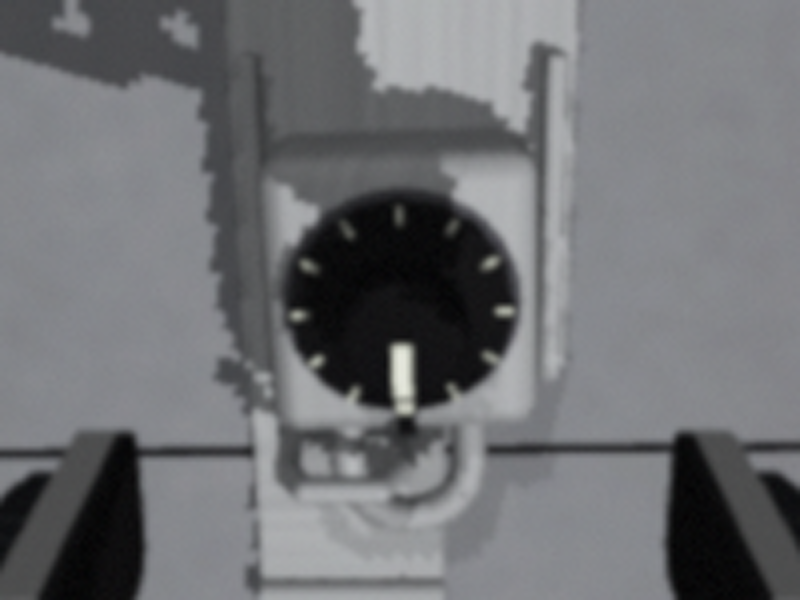

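The pointer now stands at the index bar (crop (403,410) against (405,425)), and the lock is square to the gripper. Averaging the two opposite-yaw wrist views puts the lock centre at (.5344,.1019). Next I grip the body.

```bash
python3 -c "
from h import *
go(.5344,.1019,.122,.197+np.pi)"
```

```text
slide [ 1.7 -0.3 70.9] rot [-0.    0.09 -0.09] t 6.8
```

In the tool's units: 71 mm / 800 = 0.0888, 65 mm / 800 = 0.0813.

Emit:
servo_tool --rotation '[[0,0,0],[0,0,0],[0,0,0],[0,0,0],[0,0,0],[0,0,0],[0,0,0]]' --slide '[[0.0013,0,0],[0.0019,0,0.025],[0.0019,0,0.05],[0.0019,0,0.0688],[0.0019,0,0.0813],[0.0019,0,0.0888],[0.0019,0,0.0888]]' --grip '[0.95,0.95,0.95,0.95,0.95,0.95,0.95]'

```text
time: 7.38
tool_pos: [0.5332, 0.102, 0.1199]
ee_rot: [3.141, -0.002, -2.946]
force: [-0.7, -0.4, 0.5]
finger_gap: 0.0808
finger_force: 0.0
```

Emit:
servo_tool --rotation '[[0,0,0],[0,0,0],[0,0,0],[0,0,0],[0,0,0],[0,0,0],[0,0,0]]' --slide '[[0,0,0],[0,0,0],[0,0,0],[0,0,0],[0,0,0],[0,0,0],[0,0,0]]' --grip '[0.5,0.5,0.5,0.5,0.5,0.5,0.5]' --force 50

```text
time: 7.97
tool_pos: [0.5346, 0.1022, 0.1224]
ee_rot: [-3.141, 0.002, -2.946]
force: [-2.4, -0.2, 6.9]
finger_gap: 0.049
finger_force: 51.5
```

In the tool's units: 26 mm / 800 = 0.0325, 23 mm / 800 = 0.0288.

Emit:
servo_tool --rotation '[[0,0,0],[0,0,0],[0,0,0],[0,0,0],[0,0,0],[0,0,0],[0,0,0],[0,0,0]]' --slide '[[0.0038,0,-0.0009],[0.0088,0,-0.0013],[0.0138,0,-0.0013],[0.0188,0,-0.0013],[0.0238,0,-0.0013],[0.0288,0,-0.0013],[0.0325,0,-0.0013],[0.0325,0,-0.0013]]' --grip '[0.5,0.5,0.5,0.5,0.5,0.5,0.5,0.5]' --force 70

```text
time: 8.63
tool_pos: [0.5083, 0.0969, 0.1226]
ee_rot: [-3.141, 0.001, -2.946]
force: [1.2, -2.3, 5.6]
finger_gap: 0.0482
finger_force: 73.3
```

In the tool's units: 6 mm / 800 = 0.0075, 5 mm / 800 = 0.0063.

Emit:
servo_tool --rotation '[[0,0,0],[0,0,0],[0,0,0],[0,0,0],[0,0,0],[0,0,0]]' --slide '[[0.0025,0,0],[0.005,0,0],[0.0063,0,0],[0.0075,0,0],[0.0075,0,0],[0.0075,0,0]]' --grip '[0.5,0.5,0.5,0.5,0.5,0.5]'

```text
time: 9.13
tool_pos: [0.5032, 0.0958, 0.1226]
ee_rot: [-3.141, 0.001, -2.946]
force: [5.4, -1.6, 4.3]
finger_gap: 0.0484
finger_force: 73.1
```

Emit:
servo_tool --rotation '[[0,0,0],[0,0,0],[0,0,0],[0,0,0]]' --slide '[[0.0013,0,0],[0.0019,0,0],[0.0025,0,0],[0.0025,0,0]]' --grip '[0.5,0.5,0.5,0.5]'

```text
time: 9.47
tool_pos: [0.5026, 0.0957, 0.1227]
ee_rot: [-3.141, 0.004, -2.946]
force: [12.1, -0.6, -3.1]
finger_gap: 0.0482
finger_force: 72.5
```

In the tool's units: -36.4 mm / 800 = -0.0455, -34 mm / 800 = -0.0425.

Emit:
servo_tool --rotation '[[0,0,0],[0,0,0],[0,0,0],[0,0,0],[0,0,0],[0,0,0],[0,0,0],[0,0,0]]' --slide '[[-0.0063,0,0],[-0.0138,0,0],[-0.0213,0,0],[-0.0288,0,0],[-0.0363,0,0],[-0.0425,0,0],[-0.0455,0,0],[-0.0455,0,0]]' --grip '[0.5,0.5,0.5,0.5,0.5,0.5,0.5,0.5]'

```text
time: 10.13
tool_pos: [0.5325, 0.1021, 0.1226]
ee_rot: [3.141, -0.007, -2.946]
force: [-20.6, -4.2, 31.8]
finger_gap: 0.0483
finger_force: 76.7
```

```bash
python3 - <<'E'
from h import *
s=robot.read_state();print(s['tool_pos'],s['force'])
w=snap('wrist','w4');im=cv2.imread('pics/w4.png');p=proj(w,[[.575,.11,.13]])[0];print(p)
x,y=p.astype(int);y=min(y,345);a=cv2.resize(im[y-75:y+75,x-100:x+100],(800,600),interpolation=cv2.INTER_CUBIC)
sd=snap('side','s4');b=cv2.resize(cv2.imread('pics/s4.png')[135:215,240:345],(394,300),interpolation=cv2.INTER_CUBIC)
tp=snap('top','t4');c=cv2.resize(cv2.imread('pics/t4.png')[170:250,190:295],(394,300),interpolation=cv2.INTER_CUBIC)
cv2.imwrite('pics/c6.png',np.hstack([cv2.resize(a,(400,600))[:, :],np.vstack([b,c])]))
E
```

```text
[0.53252476 0.10211968 0.12255293] [-20.57306133  -4.24923312  31.79199163]
[278.53118716 340.75963346]
```

View pics/c6.png

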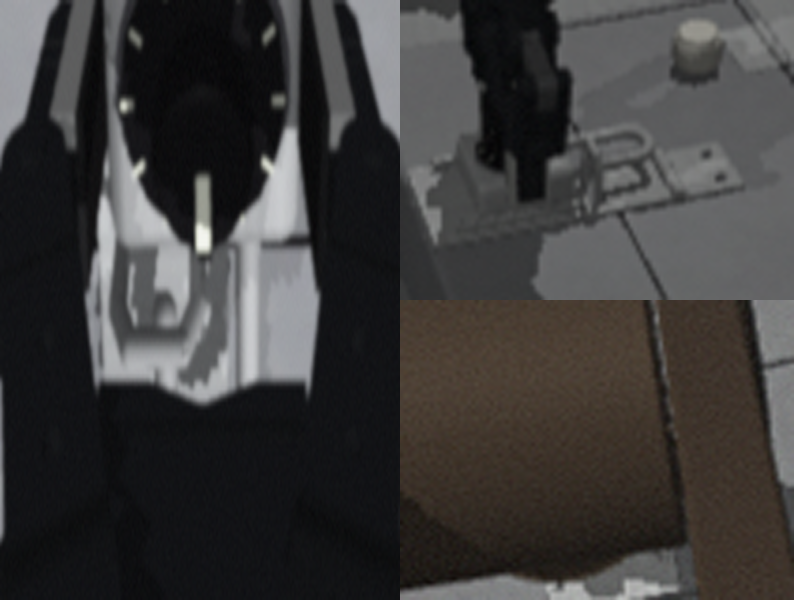

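The wrist view on the left shows the pointer at the index, the staple arch at crop (160,290), the long leg at (248,310) and a round blob at (165,305), possibly the free end of the short leg. The push met 20 N back and 32 N up, so something blocks it. I'll check this by projecting the expected geometry.

```bash
python3 - <<'E'
from h import *
w=load('w4');s=load('s4');yaw=.1965;c,sn=np.cos(yaw),np.sin(yaw);A=np.array([[c,-sn],[sn,c]])
st=robot.read_state();print(st['wrist_torque'],st['force'])
O=np.array([.5344,.1019])-A@[-.068,0]
d=(A.T@(st['tool_pos'][:2]-np.array([.5346,.1022])));print('lock shift in locker',d*1000)
def P(x,y,z): return np.r_[O+A@[x,y],z]
names={'stapletop':P(-.03,-.012,.1435),'foot-':P(-.03,-.023,.11),'foot+':P(-.03,-.001,.11),'tp-':P(-.03,-.023,.1435),'tp+':P(-.03,-.001,.1435),'index':P(-.044+d[0],0,.14),'barrelL':P(.009,0,.114),'barrelR':P(.017,0,.114)}
for e in(0,.012,.024):
    names[f'leg{e}']=P(-.068+d[0]+.019+e,-.012,.127);names[f'crown{e}']=P(-.068+d[0]+.051+e,0,.127)
x,y=278,340
for k,p in names.items():
    a=proj(w,p)[0];b=proj(s,p)[0];print(k,((a-[x-100,y-75])*[2,4]).round(),'side',((b-[240,135])*3.75+[400,0]).round())
b=cv2.resize(cv2.imread('pics/s4.png')[150:205,270:345],(800,587),interpolation=cv2.INTER_CUBIC);cv2.imwrite('pics/c7.png',b)
E
```

```text
[-0.61954269  3.20970983  0.0062036 ] [-20.80118607  -2.84678339  32.24584007]
lock shift in locker [-2.05689843  0.32151039]
stapletop [154. 359.] side [590. 141.]
foot- [127. 191.] side [596. 203.]
foot+ [198. 191.] side [584. 178.]
tp- [112. 359.] side [597. 153.]
tp+ [197. 359.] side [584. 129.]
index [201. 237.] side [555. 138.]
barrelL [201. 408.] side [652. 158.]
barrelR [201. 446.] side [666. 156.]
leg0 [157. 142.] side [552. 173.]
crown0 [201. 330.] side [603. 149.]
leg0.012 [158. 215.] side [574. 169.]
crown0.012 [201. 395.] side [624. 145.]
leg0.024 [159. 285.] side [596. 164.]
crown0.024 [201. 458.] side [645. 141.]
```

The projected geometry matches a fully open shackle (leg end near row 300). The crown is right at the hinge barrel, so the bow is catching on it. I'll back off, lift about 5 mm (there is room under the staple) and go forward again.

In the tool's units: 8 mm / 800 = 0.01, -5 mm / 800 = -0.0063.

Emit:
servo_tool --rotation '[[0,0,0],[0,0,0],[0,0,0],[0,0,0],[0,0,0]]' --slide '[[0.005,0,0],[0.01,0,0],[0.01,0,-0.0038],[0.01,0,-0.0063],[0.01,0,-0.0063]]' --grip '[0.5,0.5,0.5,0.5,0.5]'

```text
time: 10.7
tool_pos: [0.5282, 0.101, 0.1275]
ee_rot: [3.142, -0.001, -2.946]
force: [0.5, 0.1, -2.0]
finger_gap: 0.0481
finger_force: 72.6
```

```bash
python3 -c "
from h import *
s=robot.read_state();print(s['tool_pos'],s['ee_rot'],s['force'],s['wrist_torque'],s['finger_force'])"
```

```text
[0.52821858 0.10103374 0.12745654] [ 3.14153770e+00 -6.61402200e-04 -2.94580953e+00] [ 0.50947402  0.13949657 -2.01046488] [-0.05810682 -0.00562064  0.02017274] 72.58407711982727
```

In the tool's units: -8 mm / 800 = -0.01, -6 mm / 800 = -0.0075.

Emit:
servo_tool --rotation '[[0,0,0],[0,0,0],[0,0,0],[0,0,0],[0,0,0]]' --slide '[[-0.0025,0,0],[-0.005,0,0],[-0.0075,0,0],[-0.01,0,0],[-0.01,0,0]]' --grip '[0.5,0.5,0.5,0.5,0.5]'

```text
time: 11.12
tool_pos: [0.5369, 0.1027, 0.1272]
ee_rot: [3.142, 0.0, -2.946]
force: [0.6, -0.1, -3.0]
finger_gap: 0.0484
finger_force: 72.6
```

```bash
python3 - <<'E'
from h import *
s=robot.read_state();print(s['tool_pos'],s['ee_rot'],s['force'],s['wrist_torque'])
w=snap('wrist','w5');snap('side','s5')
a=cv2.resize(cv2.imread('pics/w5.png')[270:400,218:338],(400,433),interpolation=cv2.INTER_CUBIC)
b=cv2.resize(cv2.imread('pics/s5.png')[150:215,280:340],(400,433),interpolation=cv2.INTER_CUBIC)
cv2.imwrite('pics/c8.png',np.hstack([a,b]))
E
```

```text
[0.53688538 0.10269645 0.12721134] [ 3.14159118e+00  2.07781552e-04 -2.94585487e+00] [ 0.633593   -0.13426094 -3.03906055] [-0.03671819  0.01735136 -0.01158593]
```

View pics/c8.png

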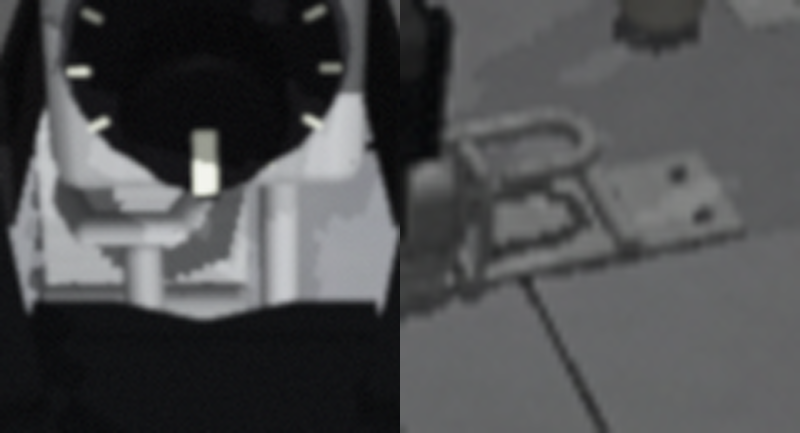

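The wrist view shows the staple's top bar at row 232 and the short leg emerging beyond it at (145,270). I'll check numerically how far the leg end is past the wire.

```bash
python3 - <<'E'
from h import *
w=load('w5');s=load('s5');yaw=.1965;c,sn=np.cos(yaw),np.sin(yaw);A=np.array([[c,-sn],[sn,c]])
O=np.array([.5344,.1019])-A@[-.068,0]
P=lambda x,y,z:np.r_[O+A@[x,y],z]
W=lambda p:((proj(w,p)[0]-[218,270])*3.333).round(); S=lambda p:((proj(s,p)[0]-[280,150])*6.667+[400,0]).round()
for n,p in {'sttop':P(-.03,-.012,.1435),'st-':P(-.03,-.023,.1435),'st+':P(-.03,-.001,.1435),'st foot-':P(-.03,-.023,.11),'barrel':P(.009,0,.114)}.items(): print(n,W(p),S(p))
for d in(-.002,.002,.006): 
  print(d,'leg',W(P(-.025+d,-.012,.132)),S(P(-.025+d,-.012,.132)),'pointer',W(P(-.05+d,0,.149)),S(P(-.05+d,0,.149)),'crown',S(P(.007+d,0,.132)),'front',W(P(-.041+d,.018,.144)))
E
```

```text
sttop [127. 237.] [472. 150.]
st- [ 58. 237.] [483. 172.]
st+ [197. 237.] [461. 129.]
st foot- [ 82. 106.] [482. 260.]
barrel [203. 284.] [581. 182.]
-0.002 leg [133. 201.] [481. 179.] pointer [203. 143.] [389. 125.] crown [570. 137.] front [321. 171.]
0.002 leg [133. 220.] [494. 177.] pointer [203. 166.] [402. 123.] crown [583. 135.] front [320. 192.]
0.006 leg [134. 238.] [507. 174.] pointer [203. 188.] [415. 120.] crown [595. 132.] front [319. 213.]
```

All the estimates put the lock 2–6 mm forward, inside the 0–8 mm window. I'll lift gently and watch the force.

In the tool's units: -10 mm / 800 = -0.0125, -8 mm / 800 = -0.01.

Emit:
servo_tool --rotation '[[0,0,0],[0,0,0],[0,0,0],[0,0,0],[0,0,0],[0,0,0]]' --slide '[[-0.0013,0,-0.0025],[-0.0013,0,-0.005],[-0.0013,0,-0.0075],[-0.0013,0,-0.01],[-0.0013,0,-0.0125],[-0.0013,0,-0.0125]]' --grip '[0.5,0.5,0.5,0.5,0.5,0.5]'

```text
time: 11.72
tool_pos: [0.5376, 0.1028, 0.1379]
ee_rot: [-3.142, 0.001, -2.946]
force: [-0.2, 0.1, -3.5]
finger_gap: 0.0482
finger_force: 72.6
```

In the tool's units: -25 mm / 800 = -0.0313, -20 mm / 800 = -0.025.

Emit:
servo_tool --rotation '[[0,0,0],[0,0,0],[0,0,0],[0,0,0],[0,0,0],[0,0,0]]' --slide '[[0,0,-0.0038],[0,0,-0.0075],[0,0,-0.0125],[0,0,-0.0188],[0,0,-0.025],[0,0,-0.0313]]' --grip '[0.5,0.5,0.5,0.5,0.5,0.5]'

```text
time: 12.22
tool_pos: [0.5374, 0.1028, 0.163]
ee_rot: [3.142, 0.0, -2.946]
force: [-0.4, 1.0, -3.2]
finger_gap: 0.0485
finger_force: 72.5
```

In the tool's units: -66 mm / 800 = -0.0825, -64 mm / 800 = -0.08.

Emit:
servo_tool --rotation '[[0,0,0],[0,0,0],[0,0,0],[0,0,0],[0,0,0],[0,0,0],[0,0,0],[0,0,0]]' --slide '[[0,0,-0.0125],[0,0,-0.0275],[0,0,-0.0425],[0,0,-0.0575],[0,0,-0.0725],[0,0,-0.08],[0,0,-0.0825],[0,0,-0.0825]]' --grip '[0.5,0.5,0.5,0.5,0.5,0.5,0.5,0.5]'

```text
time: 12.88
tool_pos: [0.5375, 0.1028, 0.2289]
ee_rot: [-3.142, 0.001, -2.946]
force: [1.0, -0.3, -2.9]
finger_gap: 0.0484
finger_force: 72.6
```

Emit:
servo_tool --rotation '[[0,0,0],[0,0,0],[0,0,0],[0,0,0],[0,0,0],[0,0,0],[0,0,0],[0,0,0]]' --slide '[[0,0,0],[0,0,0],[0,0,0],[0,0,0],[0,0,0],[0,0,0],[0,0,0],[0,0,0]]' --grip '[0.5,0.5,0.5,0.5,0.5,0.5,0.5,0.5]'

```text
time: 13.55
tool_pos: [0.5373, 0.1028, 0.2283]
ee_rot: [3.142, -0.0, -2.946]
force: [-0.4, 0.4, -2.8]
finger_gap: 0.0478
finger_force: 72.6
```

```bash
python3 -c "
from h import *
print(robot.job_done())"
```

```text
the job is handed in; nothing more can be done
None
```

The job is handed in, though it returned no verdict: the dial is at the index, the shackle is pulled open, and the unhooked lock is held dial up about 10 cm above the hasp plate; the focusing knob, eyepiece and cup were never approached.

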